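# Let the air back into the vacuum chamber

### The arm

A 6-joint arm with a two-finger parallel gripper is mounted at the origin on the work surface. World frame = base frame: x ahead of the robot, y to its left, z up, the work surface at z = 0. Lengths are in m, angles in degrees, forces in N, time in s.
With the tool pointing down it reaches from about 0.3 to 0.75 m from the base axis. Payload 8.5 kg.
Tool frame: the origin (TCP) lies midway between the tips of the shut fingers; the grasp point (between the pads) lies env.tcp_to_grasp behind it (env.tcp_to_grasp is the distance from the TCP to the grasp point, in m); z points along the fingers, y is the line along which they close (so a half turn about z gives the same grasp; the last joint's range is limited). The gripper opens to 85 mm and grips with 20 to 120 N. Pads are 22 mm wide; open, the fingers measure 114 mm over their backs; the gripper's body (76 mm by 85 mm) begins 54 mm behind the grasp point. The pads swing forward as they close: fully open they stand 13 mm farther back than shut.
Start: joints at [-86.305, 21.807, 74.336, -0, 83.858, -12.336], TCP at [0.152, -0.529, 0.231] pointing down, gripper open.
Joint ranges: [-178.18, 178.18], [-50.72, 133.34], [12.68, 142.11], [-81.47, 261.47], [9.98, 163.14], [-165.26, 165.26]. Speed limits (degrees/s): [136.94, 136.94, 180, 180, 180, 180].

### API

Orientations are given as a 3x3 rotation matrix whose columns are the frame's x, y, z axes.
In Python, from rig import observe, optics, job, env gives the robot as it stands. The module is installed in compiled form; this text tells all that it offers.
- The arm moves only by the shell command python3 -m jog 'ROWS' [FORCE]. ROWS is JSON, a list of rows, each a list of 7 numbers: the turn, a rotation vector about the tool's x, y, z in rad, then the shift along the tool's x, y, z in m, then the opening in per cent of the stroke, from 0 (shut) to 100 (fully open). A call has 1 to 10 rows; each row shifts and turns the commanded pose from where the row before left it, along the tool's axes as they then stand; what a row does not reach is not made up. A row lasts 1/8 s, in which the tool goes at most 62.5 mm and 10.7 degrees, less where a joint would pass 70% of its speed; a pose out of reach is approached as far as the arm can. A call is refused whole if a number of a shift passes 0.0625 or a number of a turn 0.188, either way. A call with a gripper value outside its range is refused whole. The fingers move at their own pace and stop on an object; FORCE is the grip in N (left out, the last holds). Time passes only in rows, so rows that do not move let the fingers close. It gives the time, the measured TCP pose, the force, the opening and the grip force at its end, in the units of the state.
- observe(): the state, without advancing time (a new reading comes with each control period).
- optics.get_image(name): name is "scene" or "top"; returns a dict with "pixels" (480x640x3 uint8, red, green, blue), "mtx" (3x3 intrinsics, pixels), "dist_coeffs" ([k1, k2, p1, p2, k3] as OpenCV has them; the pictures are not rectified), "rvec" (rotation vector, rad) and "tvec" (3), from world to camera coordinates, as OpenCV has them. Camera axes: x right, y down, z forward; pixel columns grow to the right and rows downward; lengths in m; the calibration is good to about 2 mm. A picture is of the moment at which its call begins. There is no depth.
- job.close_job(): hands the job in; it is judged then, once.
The state is a dict: "time_s": time; "q": joint angles; "qvel": joint speeds; "joint_efforts": joint torques, N m; "position": TCP position; "tool_rot": TCP orientation; "ft_force": force on the tool from outside, world axes, zero at the start; "wrist_torque": the same for the moment, N m; "grip_width": finger opening in m; "gripper_force": force on a finger pad.
Only numpy, scipy, OpenCV 4.12 (cv2) and the standard library are available. Lean on these libraries where they do the work, as an engineer would, in place of code of your own. Each camera call takes 0.05 s, during which the arm holds its last target. There are 200 camera calls.

### The job

The silicone in the vacuum chamber has been degassed: with a fingertip, push the lever of the pump valve (on the pipe that ends in the fat upright filter canister) round until it stands fully across its pipe, which shuts it, and only then push the lever of the vent valve (on the pipe that ends in the small thin silencer) round until it lies fully in line with its pipe, which opens it. Push the levers from the side, do not take hold of them, and do not move the cup, jar, screwdriver or casting that stand about.

Things in the scene. Friction and masses are not known exactly. Their poses are not given: they have to be found in the camera images.
- pump_pivot (a point): Point on the upright turning axis of the pump valve's lever, 100 mm above the bench, at the lever's mid-height. Fixed during the run. Its x axis runs level along the valve's pipe from the header towards the outlet, z is up. The 24 mm pipe lies below it, axis 45 mm above the bench; the brass valve body is 36 mm wide, its top 63 mm (the neck's top 78 mm) above the bench.
- vent_pivot (a point): The same point for the vent valve: an equal valve and lever, same axes, on a parallel pipe 160 mm beside the pump's in y; which of the two is nearer the chamber varies.
- pump: The pump branch (fixed): origin on the bench under pump_pivot, same axes. Its pipe ends in a fat grey filter canister with an aluminium cap, 74 mm across and 84 mm high, its axis 165 mm from the origin along x.
- vent: The vent branch (fixed): origin on the bench under vent_pivot, same axes. Its pipe ends in a thin brass silencer, 18 to 22 mm across, which ends 168 mm from the origin along x.
- chamber: Vacuum chamber with header pipe (fixed). Origin on the bench under the header, midway between the two valve pipes; axes as the branches'. The header, 36 mm thick, top 63 mm above the bench, runs along y, 70 mm behind the pivots. The steel pot, 230 mm across its pale lid and 140 mm high, stands at y = +300 mm.
- pump_lever_end (a point): Point on the centre line of the pump valve's lever, 85 mm from its turning axis and at its mid-height: a good place to push. x points outward along the lever, z up. The black-sleeved handle is a straight bar reaching 110 mm out from the pivot, 20 mm wide and 14 mm thick, its sleeve covering 36 to 110 mm from the pivot; its mid-height is 100 mm above the bench. It moves only by turning about the pivot.
- vent_lever_end (a point): The same point on the vent valve's lever, which is equal to the pump's.
- pump_lever (a joint): Angle of the pump valve's lever in rad. 0: in line with the pipe, pointing along the pivot point's +x (open). 1.571: across the pipe, pointing along the pivot point's -y (shut). It grows clockwise seen from above; stops at 0 and 1.571. It starts between 0 and 0.5. Stiff: about 2 N at 85 mm moves it, and it stays where it is left.
- vent_lever (a joint): Angle of the vent valve's lever, read the same way: 1.571 across (shut), 0 in line (open). It starts between 1.45 and 1.571. As stiff as the other.
- cup: White plastic cup, 72 mm across and 95 mm high, origin under its centre; leave alone.
- jar: White jar with a black cap, 72 mm across and 100 mm high, origin under its centre; leave alone.
- screwdriver: Screwdriver with an orange handle, 190 mm long, lying on the bench along its x axis; leave alone.
- casting: Cream resin casting, a dome 120 mm across and 100 mm high, origin under its centre; leave alone.
There are look-alikes about, which are no part of the job. Leave any blue or orange look-alike of the vent alone.

How it is judged (in metres and radians):
On the way, in this order (a step that is already met when the one before it is completed fails the run):
1. the pump valve's lever stands across its pipe (within 0.14 rad) (value of joint pump_lever above 1.43 rad), for 0.2 s.
2. the vent valve's lever lies in line with its pipe (within 0.14 rad) (value of joint vent_lever below 0.14 rad), for 0.2 s.
At the end, for the whole second after the job is handed in: The pump lever is across its pipe and the vent lever in line with its pipe, each within 0.14 rad (8 degrees) and at rest; cup, jar, screwdriver and casting within 30 mm of where they started (value of joint pump_lever above 1.43 rad and value of joint vent_lever below 0.14 rad and velocity of joint pump_lever between -0.05 and 0.05 rad/s and velocity of joint vent_lever between -0.05 and 0.05 rad/s and distance of each of cup, jar, screwdriver, casting from where it was at the start of the episode below 0.03 m); the robot touches nothing.
It fails at once if the vent valve is opened (lever turned below 1.2 rad) while the pump valve is not shut (lever below 1.43 rad) (value of joint vent_lever below 1.2 rad and value of joint pump_lever below 1.43 rad).
It fails at once if a lever is taken between the fingers (the point between the finger pads lies in the lever) ((x of the grasp point in the frame of pump_lever_end between -0.065 and 0.025 m and y of the grasp point in the frame of pump_lever_end between -0.009 and 0.009 m and z of the grasp point in the frame of pump_lever_end between -0.016 and 0.016 m) or (x of the grasp point in the frame of vent_lever_end between -0.065 and 0.025 m and y of the grasp point in the frame of vent_lever_end between -0.009 and 0.009 m and z of the grasp point in the frame of vent_lever_end between -0.016 and 0.016 m)).
It fails at once if the cup, jar, screwdriver or casting is moved or lifted more than 30 mm (distance of any of cup, jar, screwdriver, casting from where it was at the start of the episode above 0.03 m).
It also fails if it takes over 64 s, if anything falls off the work surface, if the arm or the gripper's body presses on something with over 40 N, if the wrist force passes 120 N, or if a joint passes its speed limit or range.

## Working session

There is one attempt and no reset: what is moved stays moved. The work goes in short steps, Python scripts to look and compute and a shell command to move; the robot and the scene stay as the last step left them, time stands still between calls to the robot, and variables do not carry over. Pictures are saved under pics/ and viewed, at most 10 in all, crops included, and the job is handed in when it is done.

```bash
mkdir -p pics; cat > h.py <<'E'
import numpy as np, cv2
from rig import observe, optics, job, env
def grab(n,f):
    d=optics.get_image(n); cv2.imwrite('pics/'+f,d['pixels'][:,:,::-1]); np.savez('pics/'+f+'.npz',**d); return d
def ray(d,uv,z):
    n=cv2.undistortPoints(np.array([[uv]],float),d['mtx'],d['dist_coeffs'])[0,0]
    R=cv2.Rodrigues(np.asarray(d['rvec'],float))[0]; t=np.asarray(d['tvec'],float).ravel()
    c=-R.T@t; v=R.T@np.array([n[0],n[1],1]); return c+v*(z-c[2])/v[2]
def proj(d,P):
    return cv2.projectPoints(np.array(P,float).reshape(-1,3),d['rvec'],d['tvec'],d['mtx'],d['dist_coeffs'])[0].reshape(-1,2)
E
python3 - <<'E'
from h import *
for n in('top','scene'):
    d=grab(n,n+'0.png'); 
s=observe(); print(s['position'],s['tool_rot'],s['time_s'],env.tcp_to_grasp)
E
```

```text
[ 0.1518574  -0.52835185  0.23079365] [[ 9.61121638e-01  2.76125313e-01 -9.29433442e-05]
 [ 2.76125207e-01 -9.61120843e-01  1.26287954e-03]
 [ 2.59383224e-04 -1.23944485e-03 -9.99999198e-01]] 0.1 0.0187
```

View pics/top0.png

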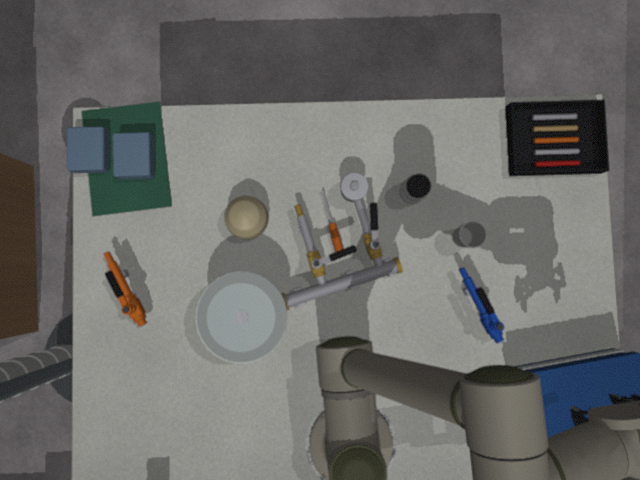

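View pics/scene0.png

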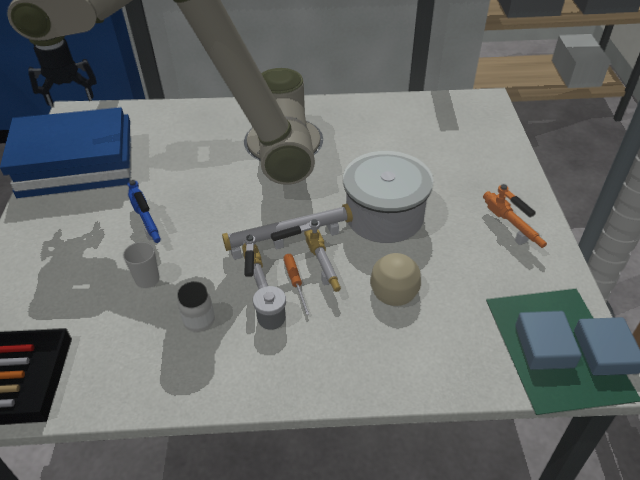

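The pump valve is at about top (374,245): its pipe ends in the fat canister at (354,186), and its lever points up to (373,205). The vent valve is at about (316,265): its pipe ends in the thin silencer at (298,208), and its lever points right to (355,250). The blue one at (480,305) and the orange one at (125,290) are look-alikes with no header. I'll confirm with an enlarged crop.

```bash
python3 - <<'E'
from h import *
im=cv2.imread('pics/top0.png')[160:310,260:460]
cv2.imwrite('pics/topc.png',cv2.resize(im,None,fx=4,fy=4,interpolation=cv2.INTER_CUBIC))
im=cv2.imread('pics/scene0.png')[190:330,210:370]
cv2.imwrite('pics/scenec.png',cv2.resize(im,None,fx=4,fy=4,interpolation=cv2.INTER_CUBIC))
E
```

```text
(no output)
```

View pics/topc.png

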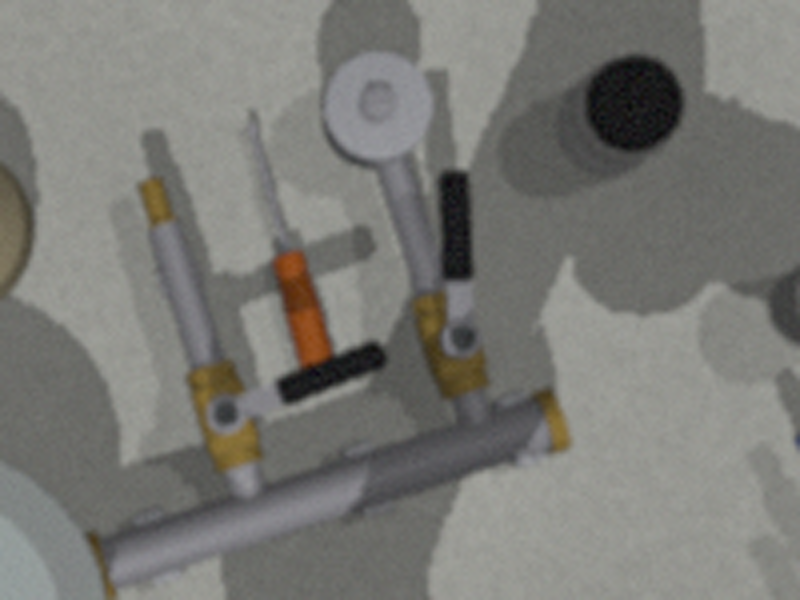

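View pics/scenec.png

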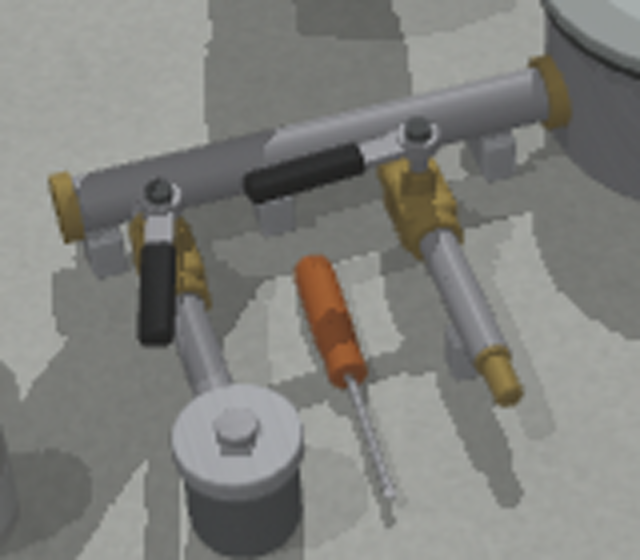

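The crops confirm it: pump nut at top (375.5,244.5) with lever tip (373.5,203), vent nut at (316.5,262.8) with lever tip (356,248.8). The screwdriver lies between the two pipes, and the jar's cap is at (418,186).

```bash
python3 - <<'E'
from h import *
np.set_printoptions(precision=4,suppress=True)
d={n:dict(np.load(f'pics/{n}0.png.npz')) for n in('top','scene')}
T={'pumpnut':((462,338),(158,190),.112),'ventnut':((226,411),(418,130),.112),'ptip':((454,172),(156,342),.105),'vtip':((384,355),(248,185),.105),
'can':((378,101),(238,425),.095),'sil':((150,182),(510,398),.05),'headend':((552,418),(62,205),.045),'jar':((634,103),None,.1),'sdtop':((318,358),(313,262),.015),'sdtip':((250,112),None,.01)}
for k,(a,b,z) in T.items():
    a=(260+a[0]/4,160+a[1]/4); print(k,'top',ray(d['top'],a,z)[:2],end=' ')
    if b: b=(210+b[0]/4,190+b[1]/4); print('scene',ray(d['scene'],b,z)[:2],end='')
    print()
print('cup',ray(d['top'],(470,235),.095))
E
```

```text
pumpnut top [ 0.5316 -0.0737] scene [ 0.5328 -0.0714]
ventnut top [0.4891 0.0788] scene [0.4906 0.0829]
ptip top [ 0.6397 -0.0734] scene [ 0.646  -0.0691]
vtip top [ 0.5224 -0.024 ] scene [ 0.5246 -0.0193]
can top [ 0.6892 -0.0267] scene [ 0.7003 -0.0235]
sil top [0.6461 0.1246] scene [0.6518 0.1284]
headend top [ 0.4796 -0.1414] scene [ 0.4748 -0.1395]
jar top [ 0.6825 -0.1932] 
sdtop top [0.5258 0.0129] scene [0.5043 0.0146]
sdtip top [0.6987 0.0544] 
cup [ 0.5504 -0.323   0.095 ]
```

```bash
python3 -m jog '[[0,0,0,0.041,-0.025,0,0],[0,0,0,0.041,-0.025,0,0],[0,0,0,0.041,-0.025,0,0],[0,0,0,0.041,-0.025,0,0],[0,0,0,0.041,-0.025,0,0],[0,0,0,0.041,-0.025,0,0],[0,0,0,0.041,-0.025,0,0]]' 30
python3 -m jog '[[0,0,0,0.041,-0.025,0,0],[0,0,0,0.041,-0.025,0,0],[0,0,0,0.041,-0.025,0,0],[0,0,0,0.041,-0.025,0,0],[0,0,0,0.041,-0.025,0,0],[0,0,0,0.041,-0.025,0,0],[0,0,0,0.041,-0.025,0,0],[0,0,0,0,0,0,0],[0,0,0,0,0,0,0]]'
cat >> h.py <<'E'
X=np.array([.965,.264]);Y=np.array([-.264,.965]);P=np.array([.532,-.0725]);V=np.array([.490,.081])
def loc():
    s=observe();p=s['position'];q=p[:2]
    print('t',s['time_s'],'z',p[2].round(4),'pump',((q-P)@X).round(4),((q-P)@Y).round(4),'vent',((q-V)@X).round(4),((q-V)@Y).round(4),'F',np.round(s['ft_force'],1),'toolx yaw',np.degrees(np.arctan2(s['tool_rot'][1][0],s['tool_rot'][0][0])).round(1),s['grip_width'])
E
python3 -c "from h import *;loc()"
```

```text
time_s: 0.98
position: [0.3802, -0.2798, 0.2311]
tool_rot: [[0.961, 0.276, -0.0], [0.276, -0.961, 0.0], [-0.0, -0.0, -1.0]]
ft_force: [0.3, -0.8, 0.5]
grip_width: -0.0002
gripper_force: 0.0
time_s: 2.1
position: [0.6065, -0.0339, 0.2309]
tool_rot: [[0.961, 0.276, -0.001], [0.276, -0.961, -0.0], [-0.001, -0.0, -1.0]]
ft_force: [0.4, 0.1, 0.4]
grip_width: 0.0
gripper_force: 0.0
t 2.1 z 0.2309 pump 0.0821 0.0175 vent 0.0821 -0.1417 F [0.4 0.1 0.4] toolx yaw 16.0 3.236896712739402e-05
```

```bash
python3 -m jog '[[0,0,0,0,0,0.046,0],[0,0,0,0,0,0.046,0],[0,0,0,0,0,0.046,0],[0,0,0,0,0,0,0],[0,0,0,0,0.012,0,0],[0,0,0,0,0.009,0,0],[0,0,0,0,0.009,0,0],[0,0,0,0,0.009,0,0]]'
python3 -c "from h import *;loc();grab('top','t1.png')
im=cv2.imread('pics/t1.png')[160:310,260:460]
cv2.imwrite('pics/t1.png',cv2.resize(im,None,fx=3,fy=3))"
```

```text
time_s: 3.1
position: [0.618, -0.0717, 0.0939]
tool_rot: [[0.961, 0.276, 0.001], [0.276, -0.961, 0.0], [0.001, 0.0, -1.0]]
ft_force: [-0.5, 3.3, 0.6]
grip_width: -0.0001
gripper_force: 1.2
t 3.1 z 0.0939 pump 0.0832 -0.0219 vent 0.0832 -0.1811 F [-0.5  3.3  0.6] toolx yaw 16.0 -9.102697986583243e-05
```

View pics/t1.png

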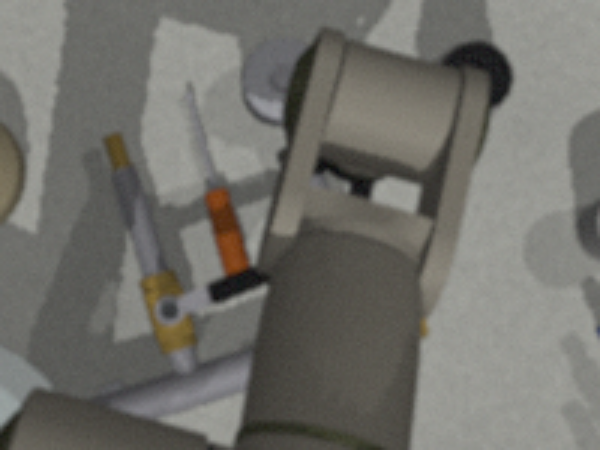

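The arm hides the lever in this view, but the 3.3 N reaction shows the finger is pushing it. I'll continue round.

```bash
python3 -m jog '[[0,0,0,-0.006,0.010,0,0],[0,0,0,-0.006,0.010,0,0],[0,0,0,-0.005,0.010,0,0],[0,0,0,-0.007,0.006,0,0],[0,0,0,-0.007,0.006,0,0],[0,0,0,-0.007,0.006,0,0],[0,0,0,-0.008,0.003,0,0],[0,0,0,-0.008,0.003,0,0],[0,0,0,-0.007,0.003,0,0]]'
python3 -c "from h import *;loc()"
```

```text
time_s: 4.28
position: [0.5746, -0.143, 0.0934]
tool_rot: [[0.961, 0.276, 0.001], [0.276, -0.961, 0.0], [0.001, 0.0, -1.0]]
ft_force: [14.5, 14.5, -1.5]
grip_width: 0.0001
gripper_force: 10.5
t 4.275 z 0.0934 pump 0.0225 -0.0793 vent 0.0225 -0.2385 F [14.5 14.5 -1.5] toolx yaw 16.0 6.105912370000933e-05
```

```bash
python3 -m jog '[[0,0,0,-0.002,0,0,0],[0,0,0,0,0,0,0],[0,0,0,0,0,0,0]]'
python3 -c "from h import *;loc()"
```

```text
time_s: 4.65
position: [0.5747, -0.1428, 0.0936]
tool_rot: [[0.961, 0.276, 0.005], [0.276, -0.961, 0.001], [0.005, 0.001, -1.0]]
ft_force: [10.6, 6.4, -4.2]
grip_width: -0.0003
gripper_force: 6.4
t 4.65 z 0.0936 pump 0.0227 -0.0791 vent 0.0227 -0.2383 F [10.6  6.4 -4.2] toolx yaw 16.0 -0.00029196171058990515
```

```bash
python3 -m jog '[[0,0,0,0.02,0,0,0],[0,0,0,0,0,-0.05,0],[0,0,0,0,0,-0.05,0],[0,0,0,-0.02,-0.039,0,0],[0,0,0,-0.02,-0.039,0,0],[0,0,0,-0.02,-0.039,0,0],[0,0,0,-0.018,-0.039,0,0],[0,0,0,0,0,0,0]]'
python3 -c "from h import *;loc();grab('scene','s2.png')
im=cv2.imread('pics/s2.png')[150:330,190:390]
cv2.imwrite('pics/s2.png',cv2.resize(im,None,fx=3,fy=3))"
```

```text
time_s: 5.65
position: [0.4723, -0.0083, 0.1938]
tool_rot: [[0.961, 0.278, -0.0], [0.278, -0.961, -0.001], [-0.0, 0.001, -1.0]]
ft_force: [0.7, -0.4, 0.8]
grip_width: -0.0004
gripper_force: 0.0
t 5.65 z 0.1938 pump -0.0407 0.0777 vent -0.0407 -0.0815 F [ 0.7 -0.4  0.8] toolx yaw 16.2 -0.0003897285373373006
```

View pics/s2.png

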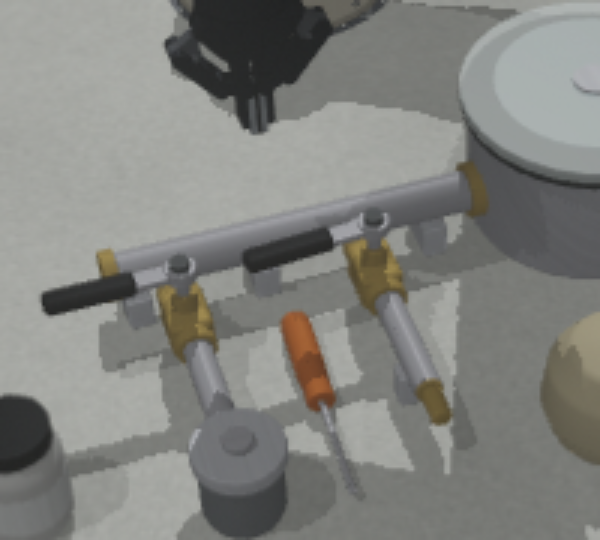

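Crop: the pump lever (tip at 45,302) now lies parallel to the header, so that valve is shut, and the vent lever is untouched. Next I push the vent lever from its header side.

```bash
python3 -m jog '[[0,0,0,0,0,0.05,0],[0,0,0,0,0,0.05,0],[0,0,0,0,0,0,0],[0,0,0,0.010,0,0,0],[0,0,0,0.010,0,0,0],[0,0,0,0.0095,0.001,0,0],[0,0,0,0.0095,0.001,0,0],[0,0,0,0.011,-0.001,0,0],[0,0,0,0.011,-0.001,0,0]]'
python3 -m jog '[[0,0,0,0.010,-0.0045,0,0],[0,0,0,0.010,-0.0045,0,0],[0,0,0,0.010,-0.0045,0,0],[0,0,0,0.009,-0.0095,0,0],[0,0,0,0.009,-0.0095,0,0],[0,0,0,0.004,-0.008,0,0],[0,0,0,0.004,-0.008,0,0],[0,0,0,0.004,-0.008,0,0],[0,0,0,0,0,0,0]]'
python3 -c "from h import *;loc()"
```

```text
time_s: 6.82
position: [0.5332, 0.0077, 0.0932]
tool_rot: [[0.961, 0.276, -0.001], [0.276, -0.961, 0.0], [-0.001, -0.0, -1.0]]
ft_force: [-2.5, -1.5, 0.3]
grip_width: -0.0
gripper_force: 1.3
time_s: 7.95
position: [0.575, 0.0791, 0.0934]
tool_rot: [[0.961, 0.277, 0.001], [0.277, -0.961, 0.001], [0.001, -0.0, -1.0]]
ft_force: [0.6, -0.4, 0.2]
grip_width: -0.0001
gripper_force: 0.0
t 7.95 z 0.0934 pump 0.0815 0.135 vent 0.0815 -0.0242 F [ 0.6 -0.4  0.2] toolx yaw 16.1 -6.230490474472848e-05
```

```bash
for i in 1 ; do python3 -m jog '[[0,0,0,0,-0.003,0,0],[0,0,0,0,-0.003,0,0],[0,0,0,0,0,0,0]]'; done
python3 -c "from h import *;loc()"
```

```text
time_s: 8.32
position: [0.5745, 0.0808, 0.0936]
tool_rot: [[0.961, 0.275, 0.003], [0.275, -0.961, -0.006], [0.001, 0.006, -1.0]]
ft_force: [4.0, -17.3, -2.0]
grip_width: 0.0002
gripper_force: 8.6
t 8.325 z 0.0936 pump 0.0815 0.1367 vent 0.0815 -0.0225 F [  4.  -17.3  -2. ] toolx yaw 16.0 0.00023776957185695695
```

The finger stalled against the stop at 17 N. I'll back off, rise clear and check.

```bash
python3 -m jog '[[0,0,0,0,0.02,0,0],[0,0,0,0,0,-0.05,0],[0,0,0,0,0,-0.05,0],[0,0,0,-0.05,0,-0.02,0],[0,0,0,-0.05,0,-0.02,0],[0,0,0,-0.04,0,0,0],[0,0,0,0,0,0,0],[0,0,0,0,0,0,0]]'
python3 -c "from h import *;loc();grab('scene','s3.png')
im=cv2.imread('pics/s3.png')[150:330,190:390]
cv2.imwrite('pics/s3.png',cv2.resize(im,None,fx=3,fy=3))"
```

```text
time_s: 9.32
position: [0.4447, 0.026, 0.2335]
tool_rot: [[0.961, 0.276, 0.001], [0.276, -0.961, 0.0], [0.001, -0.0, -1.0]]
ft_force: [0.3, 0.4, 0.7]
grip_width: -0.0001
gripper_force: 0.0
t 9.325 z 0.2335 pump -0.0582 0.1181 vent -0.0582 -0.0412 F [0.3 0.4 0.7] toolx yaw 16.0 -9.697803570456294e-05
```

View pics/s3.png

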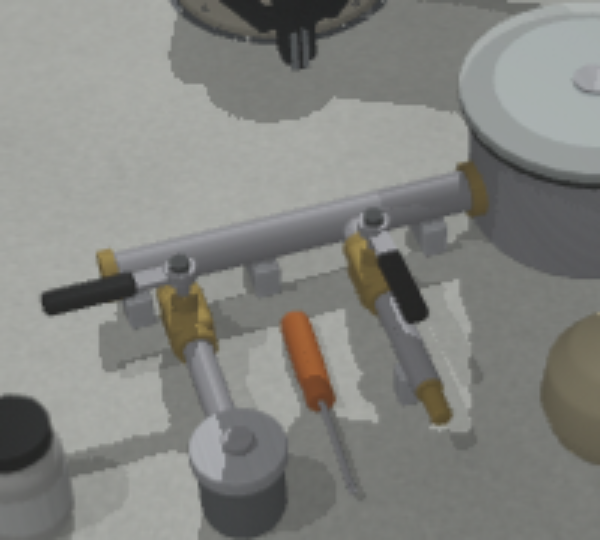

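Crop: the pump lever is across its pipe (tip 45,302), the vent lever lies along its pipe (tip 417,318), and the screwdriver and jar are undisturbed. I'll check the angles and hand in.

```bash
python3 - <<'E'
from h import *
d=dict(np.load('pics/s3.png.npz')); ok=[]
for t,n in(((45,302),(180,262)),((417,318),(374,214))):
    a=ray(d,(190+t[0]/3,150+t[1]/3),.1)[:2]-ray(d,(190+n[0]/3,150+n[1]/3),.112)[:2]; ok.append(np.arctan2(-a@Y,a@X)); print(ok[-1])
if ok[0]>1.45 and ok[1]<.12: print(job.close_job())
E
```

```text
1.5948638512648798
-0.00014578771385213648
the job is handed in; nothing more can be done
None
```

The pump valve was shut first and the vent valve then opened, both pushed to their stops (measured about 1.59 and 0.00 rad from the last picture); the screwdriver and jar look undisturbed (cup and casting not rechecked), the arm is clear, and the job is handed in with no verdict shown.

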